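# Fetch the spice jar from behind the sliding doors

## Task

The spice jar with the red screw cap stands in one of the two compartments of the low case with clear sliding doors. Slide the door over that compartment nearly all the way behind the other one (over or under it, as its track runs), take the jar out and leave it standing upright in the low wooden tray. Leave the other door where it is and do not disturb the mug in the other compartment.

Things in the scene. Friction and masses are not known exactly. Their poses are not given: they have to be found in the camera images.
- case: Wooden case fixed on the table, 212 mm deep (x), 424 wide (y), walls 6. Origin: centre of underside; x to its back, y to its left, z up; yaw varies a little. A divider at y = 0 makes a left (+y) and a right (-y) compartment; the jar is in one, the mug in the other. Top slopes 10 deg: 106 mm high in front, 125 at x = 0, 144 at the back; tracks, end caps and doors stand up to 20 mm higher.
- left_floor (a point): Middle of the left compartment's floor, 6 mm above the table, 105 mm left of the divider. With its door fully slid away, the hole above is 180 mm wide in y (15 to 195 mm off the divider) and 153 mm long in x (-55 mm, behind a fixed sill, to 98 mm in the case's frame). What is in a compartment stands within 40 mm of this point.
- right_floor (a point): Middle of the right compartment's floor, 6 mm above the table, 105 mm right of the divider; hole above it of the same size, mirrored.
- left_door (a joint): Slide of the left door (clear panel, 205 mm wide, 4 thick, upper track) in m: 0 shut over the left compartment, growing towards the case's -y up to 0.185, when it lies over the right door. May start up to 20 mm ajar. Slides against about 1.5 N, stays where left, never jams with the other.
- right_door (a joint): Slide of the right door (clear panel, 205 mm wide, 4 thick, lower track) in m: 0 shut over the right compartment, growing towards the case's +y up to 0.185, when it lies under the left door. May start up to 20 mm ajar. Slides against about 1.5 N, stays where left, never jams with the other.
- left_door_pull (a point): Top centre of the left door's pull: steel block standing up from the door near its outer front corner, 16 mm wide in y, 30 in x, 34 tall, leaning 10 deg to the front. Shut: 50 mm in front of the case's centre line, 165 mm left of the divider, 161 mm above the table. Moves with the door. Can be pinched from above, fingers closing along the case's y.
- right_door_pull (a point): Top centre of the right door's pull, a like steel block. Shut: 91 mm in front of the case's centre line, 165 mm right of the divider, 147 mm above the table. Moves with the door; the two pulls pass each other freely. Pinched likewise.
- spice_jar: Upright round spice jar with red screw cap, 45 mm in diameter (cap too), 108 mm tall, cap over the top 21 mm, 0.08 to 0.15 kg. Origin: centre of its underside, z up along its axis.
- mug: White china mug, 83 mm in diameter, 86 mm tall, with a handle on one side; stands in the other compartment and must stay there. Origin: centre of its underside, z up.
- tray: Low tray of light wood fixed on the table to the right of the case, 150 mm (x) by 190 mm (y), floor top 6 mm and rim top 14 mm above the table, rim 6 mm thick. Origin: centre of its underside; z up. Its yaw varies.

How it is judged:
By the outcome, as a careful person would: the job done as asked, in the order asked, and still so for the second after the job is handed in, with the robot touching nothing.
It also fails if it takes over 53 s, if anything falls off the work surface, if the arm or the gripper's body presses on something with over 40 N, if the wrist force passes 120 N, or if a joint passes its speed limit or range.

## Robot

A 6-joint arm with a two-finger parallel gripper is mounted at the origin on a cart in front of the work surface, level with it; the furniture and walls round the work are solid. World frame = base frame: x ahead of the robot, y to its left, z up, the work surface at z = 0. Lengths are in m, angles in rad, forces in N, time in s.
With the tool pointing down it reaches from about 0.325 to 0.775 m from the base axis. Payload 5.5 kg.
Tool frame: the origin (TCP) lies between the finger pads; the fingertips stand 8 mm ahead of it and the grasp point (between the pads) lies 11 mm behind it (tcp_to_tips is the distance from the TCP to the fingertips, in m); z points along the fingers, y is the direction in which the jaws open and shut (so a half turn about z gives the same grasp; the last joint's range is limited). The gripper opens to 88 mm and grips with 3 to 60 N. Pads are 20 mm wide; open, the fingers measure 115 mm over their backs; the gripper's body (75 mm by 178 mm) begins 61 mm behind the grasp point.
Start: joints at [-1.383, 0.091, 1.231, -0, 1.82, -0.057], TCP at [0.145, -0.582, 0.231] pointing down, gripper open.
Joint ranges: [-2.87, 2.87], [-0.86, 2.18], [0.17, 2.46], [-1.51, 4.65], [0.06, 2.69], [-2.65, 2.65]. Speed limits (rad/s): [2.57, 2.57, 3.01, 3.14, 3.14, 3.14].

## Interface

Orientations are given as a unit quaternion [w, x, y, z].
In Python, from bench import * gives the robot as it stands. Calls block until the motion is done:
- move_to(position, orientation): joint-space move of the TCP to a pose.
- move_l(position, speed=0.15, orientation=None): straight line of the TCP; orientation=None keeps the orientation; speed is the mean speed in m/s.
- movej(angles): joint-space move.
- gripper_open() and close(): open the fingers fully, or close them until they stop; the grip force is fixed at half the most.
- hold(seconds).
- inverse_kinematics(position, orientation): joint angles nearest the present ones, or None.
- state(): the state.
- get_image(name): name is "scene" or "top" or "wrist"; returns a dict with "frame" (480x640x3 uint8, blue, green, red), "depth" (480x640 float32, m along the optical axis (not along the pixel's ray), 0 where there is no reading), "camera_matrix" (3x3 intrinsics, pixels), "view" (4x4, takes a point from world to camera coordinates). Camera axes: x right, y up, looking along -z (the intrinsics and any distortion apply to the point x, -y, -z); pixel columns grow to the right and rows downward; lengths in m; the calibration is good to about 2 mm. A picture is of the moment at which its call begins.
A pose or a line that the arm cannot do raises IKError and nothing moves.
- job_done(): hands the job in, once; it reports no verdict.
The state is a dict: "time": time; "joint_pos": joint angles; "dq": joint speeds; "joint_torque": joint torques, N m; "ee_pos": TCP position; "ee_rot": TCP orientation; "ft_force": force on the tool from outside, world axes, zero at the start; "moment": the same for the moment, N m; "finger_gap": finger opening in m.
Only numpy, scipy, OpenCV 4.12 (cv2) and the standard library are available. Lean on these libraries where they do the work, as an engineer would, in place of code of your own. Each camera call takes 0.05 s, during which the arm holds its last target.

## Working session

There is one attempt and no reset: what is moved stays moved. The work goes in short steps, each a Python script; the robot and the scene stay as the last script left them, time stands still between calls to the robot, and variables do not carry over. Pictures are saved under pics/ and viewed, and the job is handed in when it is done.

```bash
mkdir -p pics; ls
python3 - <<'E'
from bench import *
import cv2,numpy as np
for n in ["scene","top","wrist"]:
    d=get_image(n); cv2.imwrite(f"pics/{n}0.png",d["frame"]); np.savez(f"pics/{n}0.npz",**d)
    print(n,np.round(d["camera_matrix"],1).tolist(),np.round(d["view"],3).tolist(),[k for k in d])
s=state();print(s)
E
```

```text
pics
scene [[508.0, 0.0, 316.2], [0.0, 508.0, 241.0], [0.0, 0.0, 1.0]] [[-0.888, -0.46, 0.009, 0.474], [0.388, -0.738, 0.552, -0.347], [-0.247, 0.494, 0.834, -1.015], [0.0, 0.0, 0.0, 1.0]] ['frame', 'depth', 'camera_matrix', 'view']
top [[450.6, 0.0, 315.0], [0.0, 450.6, 240.4], [0.0, 0.0, 1.0]] [[0.024, -0.999, 0.032, -0.102], [0.999, 0.026, 0.044, -0.568], [-0.045, 0.031, 0.999, -1.04], [0.0, 0.0, 0.0, 1.0]] ['frame', 'depth', 'camera_matrix', 'view']
wrist [[425.1, 0.0, 328.0], [0.0, 425.1, 245.1], [0.0, 0.0, 1.0]] [[0.241, -0.971, -0.001, -0.599], [0.93, 0.231, -0.287, 0.034], [0.279, 0.068, 0.958, -0.392], [0.0, 0.0, 0.0, 1.0]] ['frame', 'depth', 'camera_matrix', 'view']
{'time': 0.15, 'joint_pos': array([-1.38266996e+00,  9.16867452e-02,  1.23162587e+00,  1.81400062e-05,
        1.81978999e+00, -5.67218444e-02]), 'dq': array([ 0.00102932, -0.00273415, -0.00317957, -0.00088688, -0.00075799,
       -0.00048021]), 'joint_torque': array([-1.22968850e-03, -4.47043884e+01, -4.06908059e+01,  6.96346792e-02,
        2.75468227e-02, -1.19802103e-04]), 'ee_pos': array([ 0.1453965 , -0.58189479,  0.22975674]), 'ee_rot': array([-7.53923432e-04,  9.92514969e-01,  1.22120702e-01, -4.07948851e-05]), 'ft_force': array([ 0.22491177, -0.2388598 , -0.15960171]), 'moment': array([-0.04913273, -0.01307489,  0.03996227]), 'finger_gap': 0.08748149644607676}
```

View pics/top0.png

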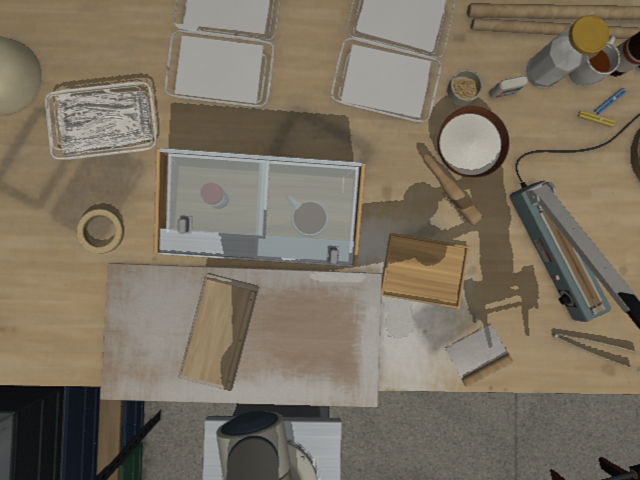

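View pics/scene0.png

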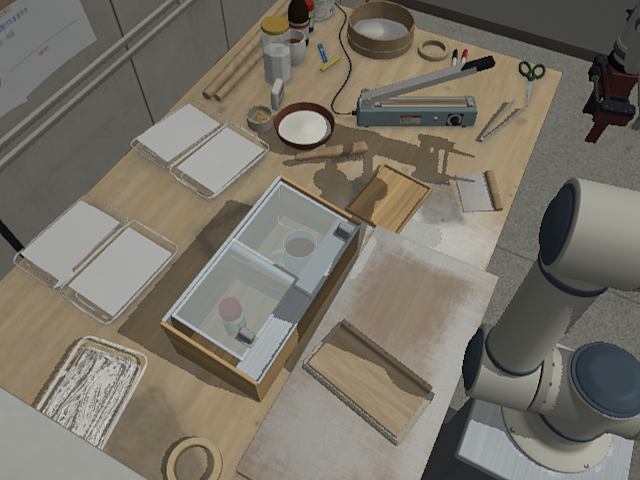

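The top image shows the jar at about (212,194) in the left compartment, the mug at (310,217) in the right one, pulls at (183,225) and (334,254), and the tray at (425,270). I'll enlarge it and read the depth.

```bash
cat > h.py <<'E'
import numpy as np,cv2
def load(n):
    return dict(np.load(n))
def world_depth(d,u,v,z=None):
    K=d["camera_matrix"];V=d["view"];R=V[:3,:3];t=V[:3,3]
    r=np.array([(u-K[0,2])/K[0,0],-(v-K[1,2])/K[1,1],-1.0])
    if z is None:
        D=d["depth"][int(round(v)),int(round(u))]; return R.T@(r*D-t)
    c=-R.T@t; w=R.T@r; return c+w*(z-c[2])/w[2]
def proj(d,p):
    K=d["camera_matrix"];V=d["view"];q=V[:3,:3]@np.asarray(p)+V[:3,3]
    return np.array([K[0,0]*q[0]/-q[2]+K[0,2],K[1,1]*-q[1]/-q[2]+K[1,2]])
def cloud(d):
    K=d["camera_matrix"];V=d["view"];D=d["depth"]
    v,u=np.mgrid[:480,:640]
    c=np.stack([(u-K[0,2])/K[0,0]*D,-(v-K[1,2])/K[1,1]*D,-D],-1)
    return (c-V[:3,3])@V[:3,:3]
E
python3 - <<'E'
from h import *
d=load("pics/top0.npz")
f=d["frame"][135:315,145:475]
cv2.imwrite("pics/topz.png",cv2.resize(f[:140,:225],None,fx=3.5,fy=3.5,interpolation=cv2.INTER_CUBIC))
P=cloud(d); z=P[...,2].copy(); z[d["depth"]==0]=-.05
zz=np.clip((z+.02)/.22*255,0,255).astype(np.uint8)[135:315,145:475]
cv2.imwrite("pics/topd.png",cv2.resize(cv2.applyColorMap(zz,cv2.COLORMAP_JET),None,fx=2.4,fy=2.4,interpolation=cv2.INTER_NEAREST))
E
```

```text
(no output)
```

View pics/topz.png

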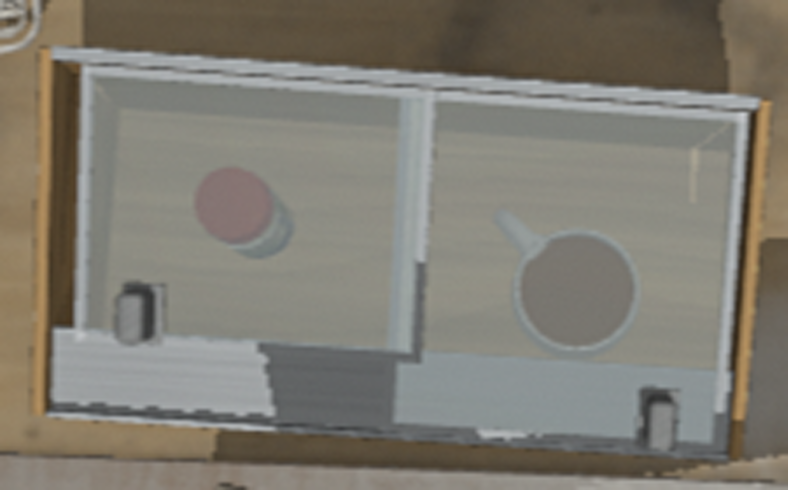

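View pics/topd.png

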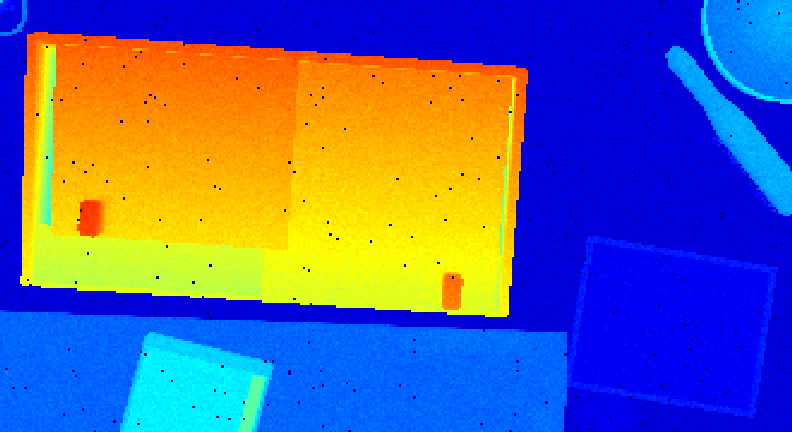

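Run:
```python
from h import *
d=load("pics/top0.npz"); P=cloud(d); z=P[...,2]; ok=d["depth"]>0
v,u=np.mgrid[:480,:640]
m=((z>.095)&ok&(u>140)&(u<380)&(v>140)&(v<280)).astype(np.uint8)
m=cv2.morphologyEx(m,cv2.MORPH_CLOSE,np.ones((3,3),np.uint8))
n,l,s,c=cv2.connectedComponentsWithStats(m);i=1+np.argmax(s[1:,4]);m=(l==i)&ok
pts=P[m]; rect=cv2.minAreaRect((pts[:,:2]*1000).astype(np.float32)); print("case rect",rect); print(cv2.boxPoints(rect))
for name,(a,b,cc,dd),zr in [("lp",(170,200,205,245),.153),("rp",(322,348,235,270),.141)]:
    mm=(u>=a)&(u<b)&(v>=cc)&(v<dd)&ok&(z>zr); p=P[mm]; print(name,len(p),p.mean(0),np.median(p,0),p.min(0),p.max(0))
mt=(ok&(z>.009)&(z<.03)&(u>380)&(u<472)&(v>228)&(v<312))
r=cv2.minAreaRect((P[mt][:,:2]*1000).astype(np.float32));print("tray",r,cv2.boxPoints(r))
print("jar top", world_depth(d,211.6,193.6,.114))
# cap by colour in both
for nme,win in [("top",(185,245,165,220)),("scene",(205,255,285,345))]:
    e=load(f"pics/{nme}0.npz"); a,b,cc,dd=win; f=e["frame"].astype(int)
    mk=np.zeros((480,640),bool); sub=f[cc:dd,a:b]; mk[cc:dd,a:b]=(sub[...,2]-sub[...,1]>22)&(sub[...,2]-sub[...,0]>10)
    ys,xs=np.where(mk); print(nme,len(xs),xs.mean(),ys.mean(),xs.min(),xs.max(),ys.min(),ys.max())
    print(world_depth(e,xs.mean(),ys.mean(),.114),world_depth(e,xs.mean(),ys.mean(),.105))
```

```text
case rect ((629.51025390625, 49.448577880859375), (454.3074951171875, 214.92608642578125), 87.66697692871094)
[[ 512.8894  -173.1423 ]
 [ 727.6373  -181.89145]
 [ 746.1311   272.03946]
 [ 531.3832   280.7886 ]]
lp 118 [0.58783682 0.18447753 0.15920261] [0.58798605 0.1844383  0.15941891] [0.57242529 0.1768839  0.15314693] [0.60290317 0.19448477 0.16478604]
rp 107 [ 0.53343048 -0.12138608  0.14638617] [ 0.53373508 -0.12148565  0.14620028] [ 0.5193727  -0.12986414  0.14125302] [ 0.54824929 -0.11355916  0.15165529]
tray ((501.1962890625, -345.64312744140625), (190.98532104492188, 161.7196044921875), 81.72154998779297) [[ 407.42963 -428.49823]
 [ 567.4641  -451.78326]
 [ 594.96295 -262.78802]
 [ 434.92847 -239.50299]]
jar top [0.65952267 0.13574588 0.114     ]<stdin>:17: RuntimeWarning: Mean of empty slice.
  ret = ret.dtype.type(ret / rcount)
Traceback (most recent call last):
ValueError: zero-size array to reduction operation minimum which has no identity
```

Run:
```python
from h import *
from scipy.optimize import minimize
d=load("pics/top0.npz"); P=cloud(d); z=P[...,2]; ok=d["depth"]>0
v,u=np.mgrid[:480,:640]
D=cv2.medianBlur(d["depth"],3)
m=((z>.095)&ok&(u>140)&(u<380)&(v>140)&(v<280))
for ps in np.radians([-3.2,-2.8,-2.6,-2.3,-2.0,-1.7]):
    p=P[m]; x=p[:,0]*np.cos(ps)+p[:,1]*np.sin(ps); y=-p[:,0]*np.sin(ps)+p[:,1]*np.cos(ps)
    h=np.histogram(y,np.arange(-.25,.35,.004))[0]; hx=np.histogram(x,np.arange(.45,.8,.004))[0]
    iy=np.where(h>12)[0]; 
    print(np.degrees(ps),np.percentile(y,[.1,.4,99.6,99.9]),np.percentile(x,[.1,.5,99.5,99.9]), h[h>0][:8],h[h>0][-8:],hx[hx>0][:5],hx[hx>0][-5:])
# edges by ray/pixel: print edges of right/left side, rows
for r in (165,180,200,220,240,250):
    w=np.where(m[r])[0]; w=w[(w>150)&(w<370)]; print(r,w.min(),w.max(),P[r,w[:4]].round(3).tolist(),P[r,w[-4:]].round(3).tolist())
for c in (180,220,260,300,340):
    w=np.where(m[:,c])[0]; print(c,w.min(),w.max(),P[w[:3],c].round(3).tolist(),P[w[-3:],c].round(3).tolist())
```

```text
-3.2 [-0.14191797 -0.14038998  0.28130051  0.28318176] [0.51707151 0.51910262 0.73245133 0.73447921] [ 20 186 288 132 188 200 203 192] [213 103  57  67  75 613 235  57] [ 53 282 383 386 384] [425 443 504 279  29]
-2.8 [-0.14619942 -0.14483311  0.27687654  0.27851636] [0.51856155 0.52009596 0.73239624 0.73388455] [ 27 198 331  78 200 206 194 195] [218  83  55  67  69 671 196  44] [  6 282 384 386 382] [427 400 554 328  18]
-2.6 [-0.14836044 -0.14702958  0.27470665  0.2761926 ] [0.51921493 0.52036395 0.73254271 0.73371893] [136 203 260 148 204 199 197 195] [209 156  50  62  66 488 344 117] [265 386 384 383 385] [432 391 571 352  11]
-2.3000000000000003 [-0.15163462 -0.15023787  0.2713962   0.27280004] [0.51978118 0.5206985  0.73280648 0.73384655] [100 201 285 123 202 200 200 197] [214 180  50  64  67 323 479 157] [232 383 389 385 384] [424 396 561 395  15]
-2.0 [-0.15485138 -0.15360562  0.26807277  0.26953894] [0.51967318 0.52101642 0.73319476 0.7345175 ] [ 63 203 304 106 196 202 198 196] [189  55  62  67 165 619 181  14] [203 383 387 384 388] [413 421 521 412  46]
-1.7 [-0.15835527 -0
[... 1442 characters left out ...]
0.735, 0.194, 0.154]] [[0.533, 0.199, 0.107], [0.531, 0.198, 0.112], [0.528, 0.198, 0.11]]
220 152 257 [[0.74, 0.114, 0.153], [0.737, 0.114, 0.154], [0.735, 0.114, 0.154]] [[0.531, 0.116, 0.102], [0.528, 0.114, 0.11], [0.526, 0.114, 0.11]]
260 155 260 [[0.735, 0.032, 0.156], [0.733, 0.032, 0.156], [0.731, 0.032, 0.155]] [[0.526, 0.03, 0.111], [0.524, 0.03, 0.111], [0.522, 0.03, 0.108]]
300 158 262 [[0.732, -0.049, 0.155], [0.73, -0.049, 0.156], [0.728, -0.049, 0.154]] [[0.524, -0.054, 0.114], [0.522, -0.054, 0.11], [0.52, -0.054, 0.111]]
340 161 265 [[0.728, -0.131, 0.156], [0.726, -0.131, 0.156], [0.724, -0.131, 0.155]] [[0.52, -0.139, 0.112], [0.518, -0.139, 0.113], [0.516, -0.139, 0.112]]
```

```bash
cat >> h.py <<'E'
PSI=np.radians(-2.3); C0=np.array([.6287,.0353])
cx=np.array([np.cos(PSI),np.sin(PSI)]); cy=np.array([-np.sin(PSI),np.cos(PSI)])
def c2w(x,y): return C0+x*cx+y*cy
def w2c(p): q=np.asarray(p)[:2]-C0; return np.array([q@cx,q@cy])
def Q(phi): return [0,np.cos(phi/2),np.sin(phi/2),0]
QA=Q(PSI+np.pi)
E
python3 - <<'E'
from h import *
from bench import *
d=load("pics/top0.npz")
for a,b in [(425,269.5),(391,233),(467,241),(459,307),(383,297)]: print("tray",world_depth(d,a,b,.014).round(3))
print(w2c([.588,.1845]),w2c([.5335,-.1214]),w2c([.6595,.1357]))
lp=np.array([.588,.1845])+.002*cx
s=state()
move_l([.145,-.582,.32],.25) if False else None
for q in (Q(PSI),QA): print(inverse_kinematics([*lp,.30],q),inverse_kinematics([*lp,.149],q))
p=s["ee_pos"]; move_l([p[0]+.1,p[1],.34],.3)
move_to([*lp,.26],QA)
s=state();print(s["time"],s["ee_pos"],s["joint_pos"].round(2))
d=get_image("wrist");cv2.imwrite("pics/w1.png",d["frame"])
d=get_image("top");cv2.imwrite("pics/t1.png",d["frame"])
E
```

```text
tray [ 0.509 -0.348  0.014]
tray [ 0.593 -0.267  0.014]
tray [ 0.579 -0.448  0.014]
tray [ 0.423 -0.43   0.014]
tray [ 0.442 -0.25   0.014]
[-0.04665488  0.14744644] [-0.08883465 -0.16039431] [0.02674596 0.10155518]
[ 2.47924071e-01  1.68646635e-01  1.02276512e+00 -4.44089210e-16
  1.95018090e+00  1.85886297e+00] [ 2.47924071e-01  1.38679586e-01  1.32366455e+00 -4.44089210e-16
  1.67924852e+00  1.85886297e+00]
[ 2.47924071e-01  1.68646635e-01  1.02276512e+00 -4.44089210e-16
  1.95018090e+00 -1.28272968e+00] [ 2.47924071e-01  1.38679586e-01  1.32366455e+00 -4.44089210e-16
  1.67924852e+00 -1.28272968e+00]
3.7583 [0.59029473 0.18364997 0.2601005 ] [ 0.25  0.15  1.12 -0.    1.88 -1.28]
```

```bash
python3 -c "
import cv2,numpy as np
a=cv2.imread('pics/w1.png');b=cv2.imread('pics/t1.png')
cv2.imwrite('pics/c1.png',cv2.resize(np.hstack([a,b]),(800,300)))"
```

```text
(no output)
```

View pics/c1.png

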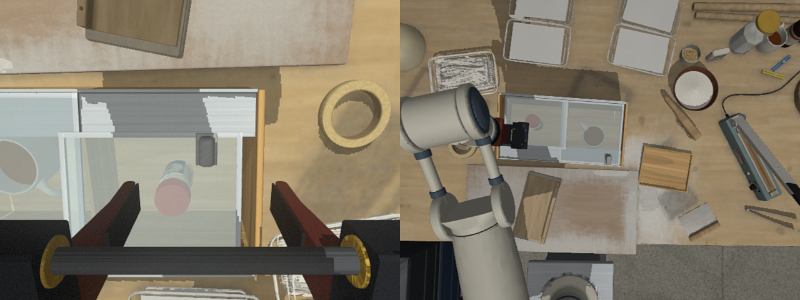

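The wrist view has the left pull at about (206,148), centred between the fingers. I'll descend, pinch and slide.

Run:
```python
from h import *
from bench import *
p=state()["ee_pos"][:2]
lp=np.array([.588,.1845])+.002*cx
move_l([*lp,.150],.12)
print(state()["ft_force"])
close(); s=state(); print(s["time"],s["finger_gap"],s["ft_force"],s["ee_pos"])
y0=w2c(s["ee_pos"])[1]
tgt=np.array([*(s["ee_pos"][:2]-.05*cy),.150]); move_l(tgt,.1); s=state(); print(s["time"],s["finger_gap"],s["ft_force"],w2c(s["ee_pos"]))
d=get_image("wrist");cv2.imwrite("pics/w2.png",d["frame"])
```

```text
[-0.51855763  0.55138483  1.20241014]
6.025 0.01574027584153065 [ 0.07252466  0.43778026 -0.60800444] [0.58997667 0.18447725 0.14997075]
6.675 0.015881631900061435 [-0.6767125  -1.47986602 -0.50851054] [-0.04472197  0.09641733]
```

View pics/w2.png

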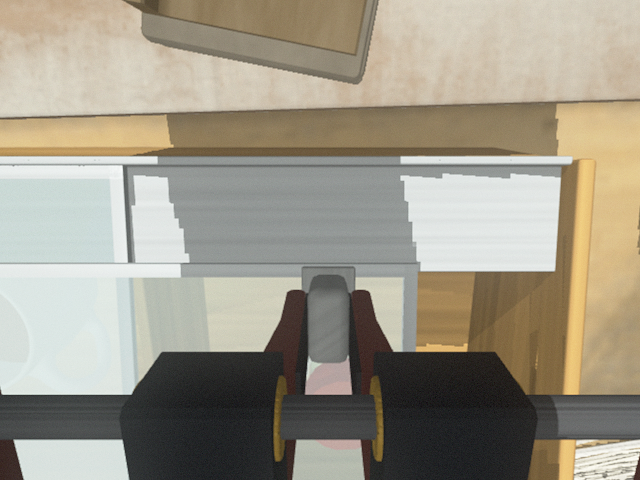

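The fingers hold the pull at (330,315), and the door is following, with its trailing edge at column ~410.

Run:
```python
from h import *
from bench import *
s=state(); c=w2c(s["ee_pos"])
for y in (-.012,-.015,-.018,-.020):
    move_l([*c2w(c[0],y),.150],.1 if y>-.013 else .03); s=state()
    print(s["time"],s["finger_gap"],s["ft_force"],w2c(s["ee_pos"]))
    if abs(s["ft_force"]@np.array([*cy,0]))>5: break
d=get_image("wrist");cv2.imwrite("pics/w3.png",d["frame"])
```

```text
7.9667 0.01589327944471835 [-0.74509727 -1.28530434  0.42931121] [-0.04482159 -0.01213942]
8.2167 0.01573680083167691 [-0.95431973  0.86632638 -0.24565484] [-0.04484038 -0.01470734]
8.4667 0.015618898244616519 [-0.44721173  1.2645368   0.4191495 ] [-0.04482436 -0.0180597 ]
8.7167 0.015949809913437772 [-1.82366623  0.13865521 -0.72382853] [-0.04483051 -0.02020225]
```

View pics/w3.png

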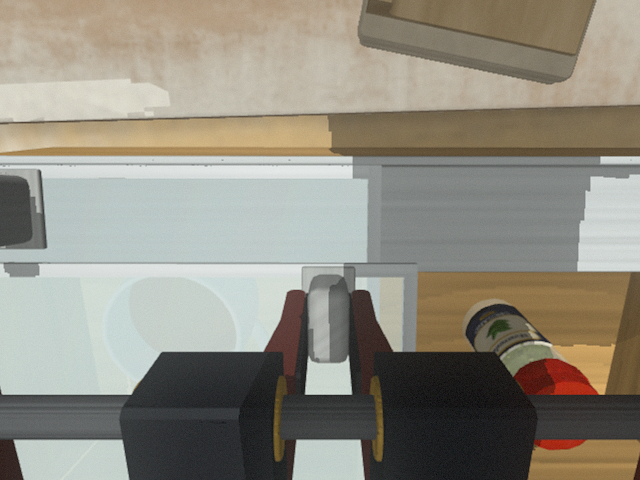

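Run:
```python
from h import *
from bench import *
gripper_open(); p=state()["ee_pos"]; move_l([p[0],p[1],.27],.25)
move_to([.5,-.15,.32],QA)
s=state();print(s["time"])
for n in ["scene","top","wrist"]:
    d=get_image(n); cv2.imwrite(f"pics/{n}4.png",d["frame"]); np.savez(f"pics/{n}4.npz",**d)
d=load("pics/top4.npz");P=cloud(d);f=d["frame"].astype(int);v,u=np.mgrid[:480,:640]
w=(u>170)&(u<260)&(v>165)&(v<240)
red=w&(f[...,2]-f[...,1]>60)&(f[...,2]-f[...,0]>60)&(d["depth"]>0)
ys,xs=np.where(red);print(len(xs),xs.mean(),ys.mean())
p=P[red];top=p[p[:,2]>.107];print(top.min(0),top.max(0),top.mean(0),np.median(top,0),len(top))
(c,r)=cv2.minEnclosingCircle((top[:,:2]*1000).astype(np.float32));print(c,r,w2c(np.array(c)/1000))
w=(u>140)&(u<380)&(v>150)&(v<275)&(P[...,2]>.152)&(d["depth"]>0)
q=P[w]; k=np.array([w2c(a) for a in q]); m=(k[:,0]<-.02)&(k[:,0]>-.08)&(k[:,1]<.15); print("pull",k[m].mean(0),q[m][:,2].mean() if m.any() else 0)
b=cv2.hconcat([cv2.imread('pics/top4.png')[120:320,130:480],cv2.imread('pics/scene4.png')[160:360,130:480]]);cv2.imwrite('pics/c4.png',cv2.resize(b,(800,230)))
```

```text
11.375
357 211.12605042016807 193.07002801120447
[0.63952612 0.1182257  0.10819433] [0.68264091 0.15894618 0.11831301] [0.66133524 0.13809427 0.11318146] [0.66128033 0.13794066 0.11310644] 333
(661.333984375, 138.9278564453125) 21.97071647644043 [0.02844892 0.10485403]
pull [-0.06784007 -0.12457714] 0.5909685641026633
```

View pics/c4.png

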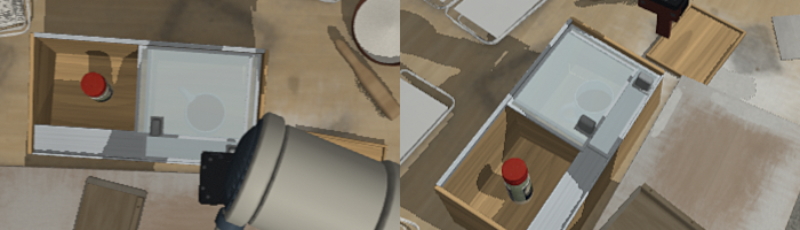

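View pics/top4.png

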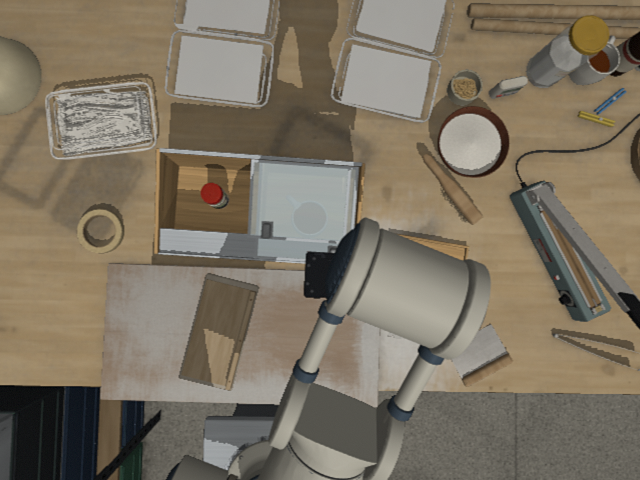

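The top view shows the left compartment open, with the cap at (211,193). The door and its pull (266,229) lie over the right door, and the mug is still at (310,217). Now I'll grasp the jar.

Run:
```python
from h import *
from bench import *
j=np.array([.6614,.1382])
move_to([*j,.27],QA)
move_l([*j,.13],.2); move_l([*j,.090],.08)
print(state()["ft_force"],state()["time"])
close(); s=state(); print(s["time"],s["finger_gap"],s["ft_force"],s["ee_pos"])
move_l([*j,.12],.08); s=state(); print(s["finger_gap"],s["ft_force"])
move_l([*j,.295],.2); s=state(); print(s["time"],s["finger_gap"],s["ft_force"],s["ee_pos"])
for n in ["scene","wrist"]:
    d=get_image(n); cv2.imwrite(f"pics/{n}5.png",d["frame"])
cv2.imwrite('pics/c5.png',cv2.resize(cv2.hconcat([cv2.imread('pics/scene5.png'),cv2.imread('pics/wrist5.png')]),(800,300)))
```

```text
[-0.39241839  1.06093753 -0.54086503] 14.2917
15.0417 0.04444639298702181 [ 0.32833003 -0.07696873  0.29254471] [0.66143334 0.13823802 0.09007424]
0.044253748606178346 [-0.29876714  0.08298806 -1.26696908]
16.5917 0.04425465696851047 [-0.37031373 -0.26134594 -0.90361044] [0.66123056 0.13819658 0.2933678 ]
```

View pics/c5.png

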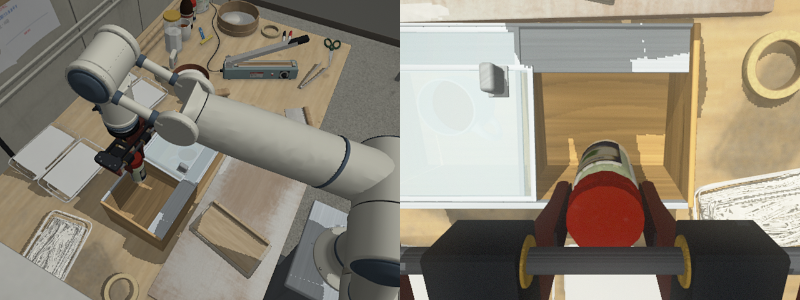

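The jar is held upright by its cap, between the fingers at about (605,210) in the wrist half. Next is the tray.

Run:
```python
from h import *
from bench import *
t=np.array([.509,-.348]); q=Q(np.radians(115+20))
print(inverse_kinematics([*t,.29],q))
move_to([*t,.29],q)
s=state(); print(s["time"],s["finger_gap"],s["ee_pos"])
move_l([*t,.12],.2); move_l([*t,.0935],.05); s=state(); print(s["time"],s["ft_force"],s["ee_pos"],s["finger_gap"])
d=get_image("scene"); cv2.imwrite("pics/scene6.png",d["frame"])
cv2.imwrite('pics/c6.png',cv2.resize(d["frame"][100:300,280:500],None,fx=3,fy=3))
```

```text
[-6.54867821e-01  1.58610711e-01  1.05189065e+00 -4.44089210e-16
  1.93109129e+00 -1.44026598e+00]
18.5417 0.044380119602133276 [ 0.50968535 -0.34711815  0.29000398]
20.225 [0.8247821  1.01941938 0.07796748] [ 0.50895711 -0.3479919   0.09339162] 0.04412706349394747
```

View pics/c6.png

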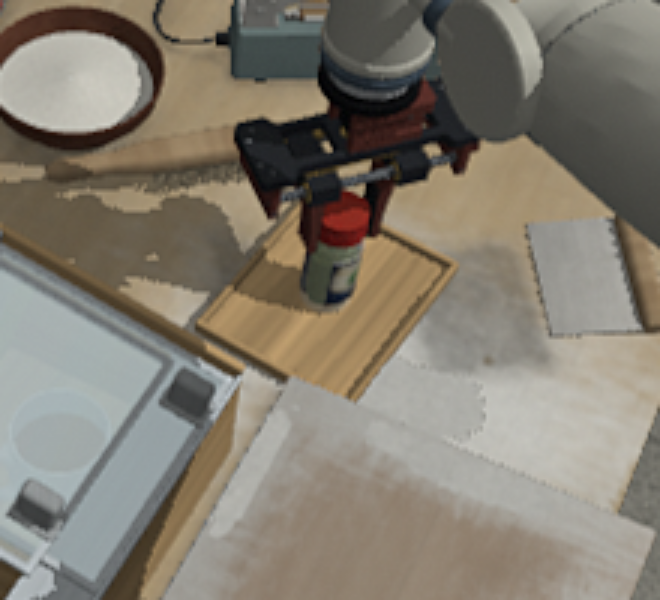

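The jar is just above the tray floor, with its base at (330,300) in the crop and well inside the rim. I'll lower it the last few mm until it touches, release, and withdraw.

Run:
```python
from h import *
from bench import *
t=np.array([.509,-.348])
f0=state()["ft_force"][2]
for z in (.0925,.0915,.0905,.0895,.0885):
    move_l([*t,z],.02); hold(.05); f=state()["ft_force"][2]; print(z,f)
    if f-f0>3: break
gripper_open(); s=state(); print(s["time"],s["finger_gap"],s["ft_force"])
move_l([*t,.30],.15)
move_to([.35,-.5,.32],Q(np.radians(115)))
hold(.3)
s=state();print(s["time"])
for n in ["scene","top"]:
    d=get_image(n); cv2.imwrite(f"pics/{n}7.png",d["frame"]); np.savez(f"pics/{n}7.npz",**d)
a,b=cv2.imread('pics/scene7.png')[100:400,150:500],cv2.imread('pics/top7.png')[130:330,140:500]
cv2.imwrite('pics/s7.png',cv2.resize(a,None,fx=2,fy=2)); cv2.imwrite('pics/t7.png',cv2.resize(b,None,fx=2.2,fy=2.2))
```

```text
0.0925 -1.0398865766087413
0.0915 -0.8981074635371002
0.0905 -1.5678916318168303
0.0895 0.7564507137886194
0.0885 7.310726196265756
22.6 0.08794721542206253 [-0.28511488  0.63934839  1.10028447]
25.3417
```

View pics/s7.png

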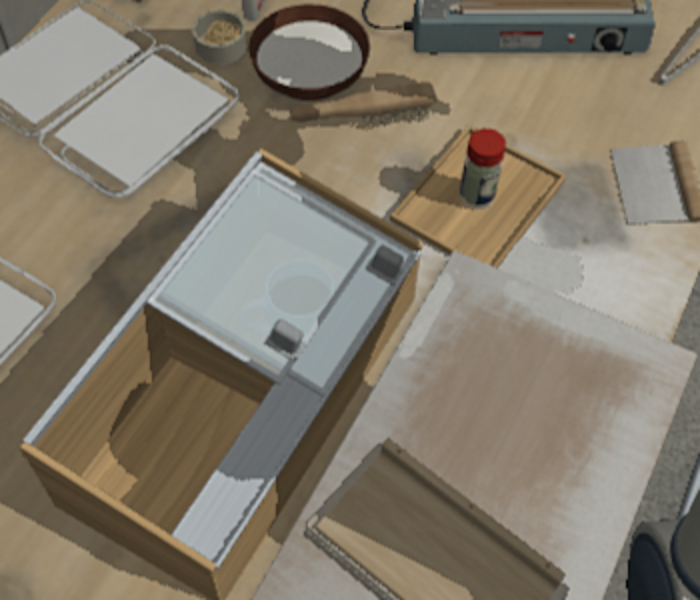

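View pics/t7.png

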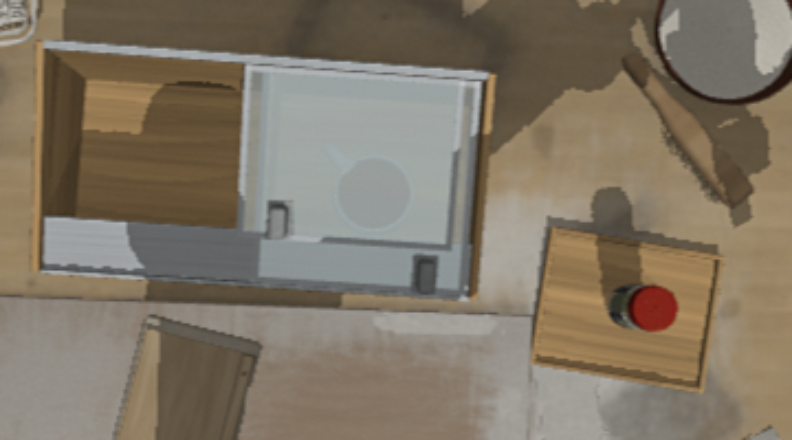

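The jar stands upright in the tray, with its cap at (653,308) in the top crop. The left door lies over the right one, with its pull at (278,220). Before handing in, I'll measure the final door, mug and jar positions.

Run:
```python
from h import *
from bench import *
d=load("pics/top7.npz");P=cloud(d);v,u=np.mgrid[:480,:640];ok=d["depth"]>0
for n,(a,b,c,e),zr in [("lp",(255,280,215,245),.153),("rp",(322,348,235,270),.141)]:
    m=(u>=a)&(u<b)&(v>=c)&(v<e)&ok&(P[...,2]>zr); print(n,m.sum(),w2c(P[m].mean(0)))
m=(u>400)&(u<470)&(v>230)&(v<310)&ok&(P[...,2]>.1);print("jar",P[m].mean(0),P[m][:,2].std())
a=load("pics/top0.npz")["frame"][185:245,280:345]; b=d["frame"][185:245,280:345]
f=lambda x:cv2.Canny(x,30,80).astype(np.float32)
print("mug shift px",cv2.phaseCorrelate(f(a),f(b)))
```

```text
lp 119 [-0.04752516 -0.01986866]
rp 111 [-0.08843325 -0.16018384]
jar [ 0.51028832 -0.34489601  0.11237028] 0.0031837571439527956
mug shift px ((-0.018434995054541048, -0.2271399863328547), 0.681144572628869)
```

```bash
python3 -c "
from bench import *
print(job_done(), state()['time'])"
```

```text
the job is handed in; nothing more can be done
the job is handed in; nothing more can be done
```

I slid the left door over the right one, took the jar out by its cap, and left it standing upright in the tray. I handed in at about 25 s on the robot's clock.

Final checks from the top camera, good to about 2 mm, plus the forces I read between moves:
- **Left door:** the pull moved from about y = +0.147 to -0.020 m in the case frame. That puts the slide at about 0.185 m, its full travel, and the wrist force showed no push against an end stop.
- **Right door:** its pull stayed put (-0.1604 m before, -0.1602 m after).
- **Mug:** it shifted less than 0.3 pixel in the image, so it was not disturbed.
- **Jar:** it is upright at about (0.510, -0.345), near the tray's centre and clear of the rim. Its top reads 0.112 m, against 0.114 m expected.
- **Forces:** the largest I saw was about 7 N, when the jar touched down in the tray. I did not log forces continuously during the moves.

My first outline of the case came out about 30 mm too wide because of stray depth pixels. I refitted it before moving anything, and the new width matched the stated 424 mm. No final check failed.

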